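Weed out the bag clip with the tired spring

TASK

One of the four green bag clips on the stand has a tired spring; they all look the same, so squeeze their levers to feel which one gives easily. Squeeze that one open, take it off the strip and lay it in the white dish, let go of it there with the dish upright, and leave the three sound clips clipped on the strip where they are.

Things in the scene. Friction and masses are not known exactly. Their poses are not given: they have to be found in the camera images.
- clip_stand: Fixed stand: dark-oak block 60 x 212 x 30 mm, origin under its centre, +x roughly away from the robot, +y along the strip. A steel strip 4 mm thick, 200 mm long rises from it, leaning 0.60 rad (34 deg) from vertical to -x, toward the robot; its upper edge is at x -32, z 94 mm. Four clips grip that edge, levers up, 52 mm apart (y about 78, 26, -26, -78), pivots at x -38, z 102 mm
- clip_a: One of 4 identical-looking green bag clips, 28 mm wide, 66 long, 20 to 40 g; one of the 4 has a tired spring, in any of the 4 places. Origin on the pivot pin; +z from jaws up to levers (lever ends z +34 mm, jaw tips z -32), leaning with the strip; +y along pin and strip; x, square to the strip, is the squeezing direction. The jaws reach 22 mm over the strip
- clip_b: As clip_a. Over their outer faces the two splayed levers measure 34 mm at their ends and 16 mm at the pivot while clipped on; fully squeezed 16 mm at the ends, the jaw tips then 20 mm apart round the 4 mm strip, so the clip lifts off along its +z. One lever is part of this body, the other turns with the joint; squeezed evenly, the body turns half as much
- clip_c: Bag clip, same as clip_a
- clip_d: Bag clip, same as clip_a
- clip_a_lever (a joint): Squeeze of clip_a (rad): 0 clamped on the strip, -0.12 jaws shut on nothing, grows as the levers close, hard stop 0.5. 1 rad brings the lever ends 35 mm closer. The spring resists at each lever end with about 10 N at 0 rising to 16 N at 0.5 if sound (sound ones differ by 6 %), 3 N rising to 5 N if tired. Squeezing a sound clip in place does no harm
- clip_b_lever (a joint): As clip_a_lever, for clip_b
- clip_c_lever (a joint): As clip_a_lever, for clip_c
- clip_d_lever (a joint): As clip_a_lever, for clip_d
- ramekin_white: small white stoneware dish, loose, empty, 77 mm across at the rim, 42 mm high, about 60 mm wide inside, floor 5 mm thick, 90 to 140 g; origin under its centre, z up
- ramekin_grey: the same dish in grey-green, loose, empty; not the one to use. It and the white one may have changed places
There are look-alikes about, which are no part of the job. What is shaped like the clip_a but purple is not meant.

How it is judged:
By the outcome, as a careful person would: the job done as asked, in the order asked, and still so for the second after the job is handed in, with the robot touching nothing.
It also fails if it takes over 51 s, if anything falls off the work surface, if the arm or the gripper's body presses on something with over 40 N, if the wrist force passes 120 N, or if a joint passes its speed limit or range.

ROBOT

A 6-joint arm with a two-finger parallel gripper is mounted at the origin on a cart in front of the work surface, level with it; the furniture and walls round the work are solid. World frame = base frame: x ahead of the robot, y to its left, z up, the work surface at z = 0. Lengths are in m, angles in rad, forces in N, time in s.
With the tool pointing down it reaches from about 0.275 to 0.75 m from the base axis. Payload 10.2 kg.
Tool frame: the origin (TCP) lies midway between the tips of the shut fingers; the grasp point (between the pads) lies 19 mm behind it; z points along the fingers, y is the line along which they close (so a half turn about z gives the same grasp; the last joint's range is limited). The gripper opens to 85 mm and grips with 20 to 120 N. Pads are 22 mm wide; open, the fingers measure 114 mm over their backs; the gripper's body (76 mm by 85 mm) begins 54 mm behind the grasp point. The pads swing forward as they close: fully open they stand 13 mm farther back than shut.
Start: joints at [-1.519, 0.313, 1.498, -0, 1.331, -0.223], TCP at [0.142, -0.505, 0.231] pointing down, gripper open.
Joint ranges: [-2.94, 2.94], [-0.97, 2.17], [0.19, 2.56], [-1.23, 4.37], [0.02, 3.11], [-2.88, 2.88]. Speed limits (rad/s): [2.39, 2.39, 3.01, 3.14, 3.14, 3.14].

INTERFACE

Orientations are given as [roll, pitch, yaw] about the fixed x, y, z axes, in that order (R = Rz(yaw) Ry(pitch) Rx(roll)).
In Python, from plant import r gives the robot as it stands.
- The arm moves only by the tool arm_command, never from a script. Its argument "targets" is a list of rows, each an object of numbers: "dx", "dy", "dz": the shift along the tool's x, y, z in cm; "wx", "wy", "wz": the turn, a rotation vector about the tool's x, y, z in degrees; "fingers": the opening, from 0 (shut) to 1 (fully open). In form: [{"dx": .., "dy": .., "dz": .., "wx": .., "wy": .., "wz": .., "fingers": ..}, ...]. A call has 1 to 8 rows; each row shifts and turns the commanded pose from where the row before left it, along the tool's axes as they then stand; what a row does not reach is not made up. A row lasts 1/10 s, in which the tool goes at most 50 mm and 8.59 degrees, less where a joint would pass 70% of its speed; a pose out of reach is approached as far as the arm can. A call is refused whole if a number of a shift passes 5 or a number of a turn 8.59, either way. A call with a gripper value outside its range is refused whole. The fingers move at their own pace and stop on an object; "squeeze" is the grip in N (left out, the last holds). Time passes only in rows, so rows that do not move let the fingers close. It gives the time, the measured TCP pose, the force, the opening and the grip force at its end, in the units of the state.
- r.state(): the state, without advancing time (a new reading comes with each control period).
- r.read_camera(name): name is "scene" or "top" or "wrist"; returns the picture (480x640x3 uint8, red, green, blue); there is no depth.
- r.camera_params(name): a dict with "mtx" (3x3 intrinsics, pixels), "world_from_camera" (4x4, takes a point from camera to world coordinates); the wrist camera has in their place "T_tool_cam" (4x4, takes a point from camera to tool coordinates, whose origin is the TCP and whose axes are the flange's). Camera axes: x right, y down, z forward; pixel columns grow to the right and rows downward; lengths in m; the calibration is good to about 2 mm. A picture is of the moment at which its call begins: read the wrist's pose just before it. camera_params takes no time and is no camera call.
- r.hand_in(): hands the job in; it is judged then, once.
Trained networks look in the newest picture that a camera, given by its name, has taken for a name from the list of things; names that differ only in an ending like _2 or _b are one class to them, and where a whole thing is asked for, a point or a joint stands for the part that bears it (a point fixed in the world has none). Each returns a list of dicts, best first, with "score" (0 to 1); they miss things now and then, are a little off and sometimes report something else, mostly with a low value. They report only what shows in the picture. A call takes as long as a camera call. They do not tell look-alikes from the thing itself.
- r.masks_of(label, camera): "region" (480x640 bool, what is visible of it) and "box" ([left, top, right, bottom] in pixels, round what is visible of it).
- r.pinpoint(label, camera): "location" ([column, row] in pixels: a listed point, or the origin of a listed thing).
The state is a dict: "time_s": time; "joint_positions": joint angles; "joint_velocities": joint speeds; "joint_efforts": joint torques, N m; "ee_pos": TCP position; "ee_rot": TCP orientation; "ft_force": force on the tool from outside, world axes, zero at the start; "moment": the same for the moment, N m; "opening": opening from 0.0 (shut) to 1.0 (fully open); "grasp_force": force on a finger pad.
Only numpy, scipy, OpenCV 4.12 (cv2) and the standard library are available. Lean on these libraries where they do the work, as an engineer would, in place of code of your own. Each camera call takes 0.05 s, during which the arm holds its last target. There are 200 camera calls.

## Working session

There is one attempt and no reset: what is moved stays moved. The work goes in short steps, Python scripts to look and compute and a tool call to move; the robot and the scene stay as the last step left them, time stands still between calls to the robot, and variables do not carry over. Pictures are saved under pics/ and viewed, at most 10 in all, crops included, and the job is handed in when it is done.

Besides the shell and the picture viewer there is one more tool, called after "Request:" by a JSON object that holds its "op" and its "data", one argument or row to a line. arm_command: Moves the arm, as the interface text tells. Its arguments: {"type":"object","properties":{"targets":{"type":"array","items":{"type":"object","properties":{"dx":{"type":"number"},"dy":{"type":"number"},"dz":{"type":"number"},"wx":{"type":"number"},"wy":{"type":"number"},"wz":{"type":"number"},"fingers":{"type":"number"}}}},"squeeze":{"type":"number"}},"required":["targets"]}

```bash
mkdir -p pics; cat > h.py <<'E'
from plant import r
import numpy as np, cv2
from scipy.spatial.transform import Rotation as R
def ray(cam,px,Twt=None):
    p=r.camera_params(cam); 
    T=np.array(p["world_from_camera"]) if Twt is None else Twt@np.array(p["T_tool_cam"])
    d=T[:3,:3]@np.linalg.solve(np.array(p["mtx"]),[px[0],px[1],1]); return T[:3,3],d/np.linalg.norm(d)
def atz(cam,px,z,Twt=None):
    o,d=ray(cam,px,Twt); return o+d*(z-o[2])/d[2]
def tri(rays):
    A=sum(np.eye(3)-np.outer(d,d) for o,d in rays); b=sum((np.eye(3)-np.outer(d,d))@o for o,d in rays); return np.linalg.solve(A,b)
def tool():
    s=r.state();T=np.eye(4);T[:3,:3]=R.from_euler('xyz',s["ee_rot"]).as_matrix();T[:3,3]=s["ee_pos"];return T
E
python3 - <<'E'
from h import *
np.set_printoptions(precision=3,suppress=True)
ims=[]
for c in("scene","top"):
    im=r.read_camera(c); ims.append(im); cv2.imwrite(f"pics/{c}.png",im[:,:,::-1])
    for l in("clip_a","clip_stand","ramekin_white","ramekin_grey"):
        for q in r.pinpoint(l,c)[:7]: print(c,l,np.array(q["location"]),round(q["score"],2),atz(c,q["location"],.102 if l=="clip_a" else 0.))
print(r.state())
E
```

```text
scene clip_a [454.8 296.7] 0.94 [ 0.526 -0.585  0.102]
scene clip_a [325.6 249.6] 0.62 [ 0.503 -0.338  0.102]
scene clip_a [335.8 269.9] 0.59 [ 0.46  -0.398  0.102]
scene clip_a [314.6 236.3] 0.52 [ 0.529 -0.288  0.102]
scene clip_a [303.9 226.2] 0.48 [ 0.548 -0.241  0.102]
scene clip_stand [340.3 284.2] 0.81 [ 0.555 -0.337 -0.   ]
scene ramekin_white [293.1 326.7] 0.93 [ 0.392 -0.362  0.   ]
scene ramekin_grey [294.5 324.4] 0.28 [ 0.398 -0.359  0.   ]
top clip_a [313.5 237.3] 0.77 [ 0.529 -0.298  0.102]
top clip_a [340.9 255.4] 0.77 [ 0.498 -0.346  0.102]
top clip_a [366.5 268. ] 0.63 [ 0.476 -0.39   0.102]
top clip_a [286.4 222.1] 0.56 [ 0.555 -0.251  0.102]
top clip_a [438.9 170. ] 0.55 [ 0.648 -0.516  0.102]
top clip_stand [335.2 232.4] 0.57 [ 0.546 -0.338  0.   ]
top ramekin_white [349.3 309.1] 0.58 [ 0.4   -0.366  0.   ]
top ramekin_grey [208.2 215.9] 0.55 [ 0.577 -0.093  0.   ]
{'time_s': 0.5, 'joint_positions': array([-1.519,  0.313,  1.498, -0.   ,  1.331, -0.223]), 'joint_velocities': array([ 0.001, -0.001, -0.   , -0.001, -0.001,  0.   ]), 'joint_efforts': array([ -0.001, -41.193, -25.977,  -0.   ,   0.001,   0.   ]), 'ee_pos': array([ 0.142, -0.505,  0.231]), 'ee_rot': array([-3.142, -0.   ,  0.275]), 'ft_force': array([0.263, 0.442, 0.223]), 'moment': array([-0.006,  0.012, -0.025]), 'grasp_force': 0.0, 'opening': 0.999601795467354}
```

View pics/scene.png

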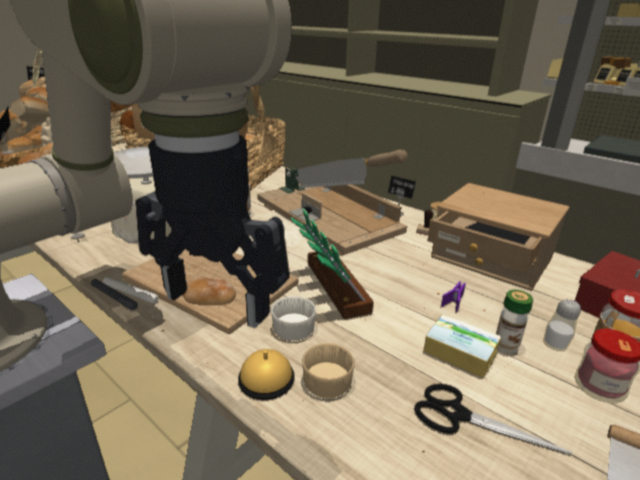

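View pics/top.png

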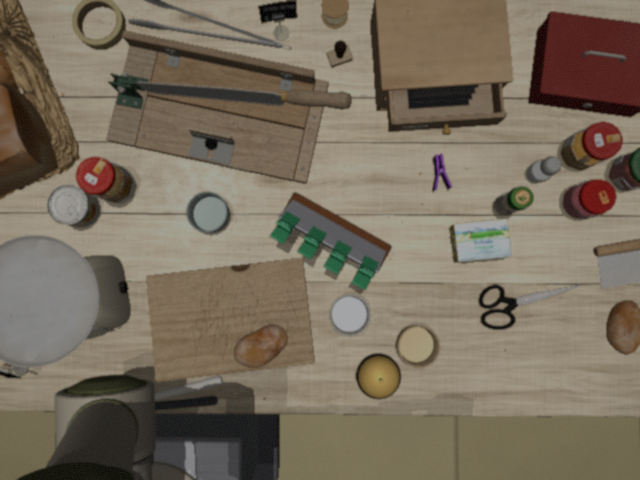

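The scene view shows the stand near (340,280) and the white dish at (293,320). The top view shows four green clips at (286,222), (313,237), (341,255) and (366,268), the white dish at (349,315) and the grey one at (208,213). The purple clip at (440,172) isn't part of the job.

```bash
cat >> h.py <<'E'
from scipy.optimize import least_squares
def stand_R(yaw): return R.from_euler('z',yaw).as_matrix()
def clip_pose(S,k,zoff):
    "tool pose (4x4) with TCP at clip k, zoff above pivot along clip z, tool z down the clip, tool y=+clip x"
    Rs=stand_R(S[2]); u=np.array([-np.sin(.6),0,np.cos(.6)])
    p=np.array([-.038,[.078,.026,-.026,-.078][k],.102])+u*zoff
    T=np.eye(4);T[:3,:3]=Rs@np.array([[0,1,0],[np.cos(.6),0,np.sin(.6)],-u]).T
    T[:3,3]=Rs@p+[S[0],S[1],0];return T
def proj(cam,P,Twt=None):
    p=r.camera_params(cam);T=np.array(p["world_from_camera"]) if Twt is None else Twt@np.array(p["T_tool_cam"])
    q=np.array(p["mtx"])@np.linalg.solve(T,np.append(P,1))[:3];return q[:2]/q[2]
def plan(Tt,n,T0=None):
    "n equal rows from the measured pose to Tt, in cm and deg"
    T=tool() if T0 is None else T0; rv=R.from_matrix(T[:3,:3].T@Tt[:3,:3]).as_rotvec()
    d=(Tt[:3,3]-T[:3,3])/n
    for i in range(n):
        Ri=T[:3,:3]@R.from_rotvec(rv*i/n).as_matrix()
        print(np.round(Ri.T@d*100,2),np.round(np.degrees(rv)/n,2))
E
python3 - <<'E'
from h import *
obs=[("top",(286.4,222.1),0),("top",(313.5,237.3),1),("top",(340.9,255.4),2),("top",(366.5,268),3),
("scene",(303.9,226.2),0),("scene",(314.6,236.3),1),("scene",(325.6,249.6),2),("scene",(335.8,269.9),3)]
f=lambda S:np.concatenate([proj(c,clip_pose(S,k,0)[:3,3])-px for c,px,k in obs])
s=least_squares(f,[.55,-.337,-.517],loss="soft_l1"); print(s.x,np.round(s.fun.reshape(-1,2),1))
plan(clip_pose(s.x,2,.085),8)
E
```

```text
[ 0.54646645 -0.33810239 -0.51533566] [[ 0.1  1.8]
 [-1.   1.5]
 [-2.3 -1.7]
 [-1.7  0.8]
 [ 4.9  0.9]
 [ 2.5  2. ]
 [ 0.7  1.1]
 [ 0.6 -5.5]]
[ 4.44 -1.18  0.74] [-4.07  1.68 -5.42]
[ 4.51 -0.81  0.8 ] [-4.07  1.68 -5.42]
[ 4.55 -0.44  0.89] [-4.07  1.68 -5.42]
[ 4.54 -0.08  1.  ] [-4.07  1.68 -5.42]
[4.5  0.28 1.14] [-4.07  1.68 -5.42]
[4.42 0.61 1.3 ] [-4.07  1.68 -5.42]
[4.31 0.93 1.49] [-4.07  1.68 -5.42]
[4.16 1.21 1.69] [-4.07  1.68 -5.42]
```

Request:
{"op": "arm_command", "data": {
  "targets": [
    {"dx": 4.4,"dy": -1.2,"dz": 0.1,"wx": -4.1,"wy": 1.7,"wz": -5.4,"fingers": 1},
    {"dx": 4.5,"dy": -0.8,"dz": 0.2,"wx": -4.1,"wy": 1.7,"wz": -5.4,"fingers": 1},
    {"dx": 4.5,"dy": -0.4,"dz": 0.3,"wx": -4.1,"wy": 1.7,"wz": -5.4,"fingers": 1},
    {"dx": 4.5,"dy": -0.1,"dz": 0.4,"wx": -4.1,"wy": 1.7,"wz": -5.4,"fingers": 1},
    {"dx": 4.5,"dy": 0.3,"dz": 0.6,"wx": -4.1,"wy": 1.7,"wz": -5.4,"fingers": 1},
    {"dx": 4.4,"dy": 0.6,"dz": 0.8,"wx": -4.1,"wy": 1.7,"wz": -5.4,"fingers": 1},
    {"dx": 4.3,"dy": 0.9,"dz": 1.0,"wx": -4.1,"wy": 1.7,"wz": -5.4,"fingers": 1},
    {"dx": 4.2,"dy": 1.2,"dz": 1.2,"wx": -4.1,"wy": 1.7,"wz": -5.4,"fingers": 1}
  ]
}}

```text
time_s: 1.3
ee_pos: [0.4503, -0.3111, 0.2154]
ee_rot: [2.533, -0.0, 1.057]
ft_force: [-0.4, -1.0, -0.1]
opening: 0.997
grasp_force: 0.0
```

Request:
{"op": "arm_command", "data": {
  "targets": [
    {},
    {},
    {}
  ]
}}

```text
invalid input
```

```bash
python3 - <<'E'
from h import *
S=[.5465,-.3381,-.5153]
T=tool();im=r.read_camera("wrist");cv2.imwrite("pics/w1.png",im[:,:,::-1])
for q in r.pinpoint("clip_a","wrist")[:6]:print(np.round(q["location"]),round(q["score"],2))
for k in range(4):print(k,proj("wrist",clip_pose(S,k,0)[:3,3],T).round())
print(r.state()["time_s"],r.state()["joint_positions"].round(2));plan(clip_pose(S,2,.085),4)
E
```

```text
[424. 257.] 0.97
[289. 156.] 0.94
[292. 309.] 0.82
[288. 235.] 0.69
[285.  65.] 0.55
0 [288.  65.]
1 [289. 154.]
2 [291. 234.]
3 [292. 306.]
1.4 [-0.93  0.11  1.93  0.43  0.59 -0.72]
[-0.11 -0.35  1.02] [ 0.06 -0.07  0.03]
[-0.11 -0.35  1.02] [ 0.06 -0.07  0.03]
[-0.11 -0.35  1.02] [ 0.06 -0.07  0.03]
[-0.11 -0.35  1.03] [ 0.06 -0.07  0.03]
```

View pics/w1.png

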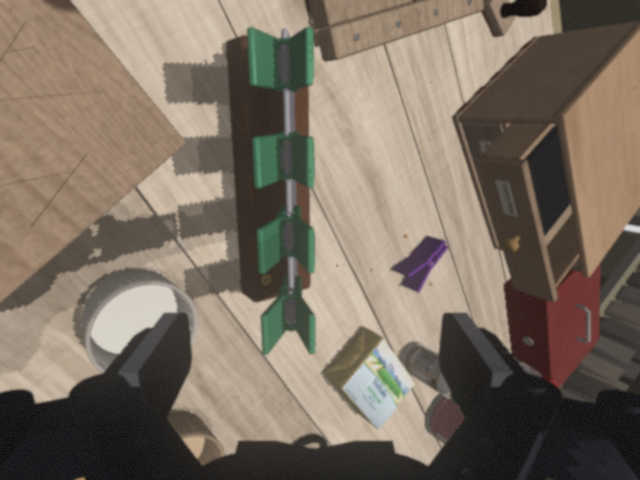

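The wrist view shows the four clips at about (285,60), (289,156), (288,235) and (292,309). These match the fitted stand pose to within 3 px, and the white dish is at lower left (140,310). Next I'll feel clip 2.

Request:
{"op": "arm_command", "data": {
  "targets": [
    {"dx": -0.2,"dy": -0.7,"dz": 2.0,"fingers": 0.75},
    {"dx": -0.2,"dy": -0.7,"dz": 2.1,"fingers": 0.75},
    {"dx": 0,"dz": 2.5,"fingers": 0.75},
    {"dz": 2.5,"fingers": 0.75},
    {"dz": 2.5,"fingers": 0.75},
    {"dz": 0,"fingers": 0.75},
    {"dz": 0,"fingers": 0.75}
  ],
  "squeeze": 20
}}

```text
invalid input
```

```bash
python3 - <<'E'
from h import *
S=[.5465,-.3381,-.5153]
T=tool();im=r.read_camera("wrist");cv2.imwrite("pics/w2.png",im[:,:,::-1])
for q in r.pinpoint("clip_a","wrist")[:6]:print(np.round(q["location"]),round(q["score"],2))
for k in range(4):print(k,proj("wrist",clip_pose(S,k,0)[:3,3],T).round())
plan(clip_pose(S,2,.010),1)
E
```

```text
[287.  68.] 0.93
[425. 263.] 0.93
[293. 160.] 0.92
[296. 316.] 0.74
[292. 242.] 0.64
0 [292.  70.]
1 [293. 159.]
2 [294. 238.]
3 [295. 310.]
[-0.11 -1.51 11.68] [ 0.23 -0.08 -0.12]
```

View pics/w2.png

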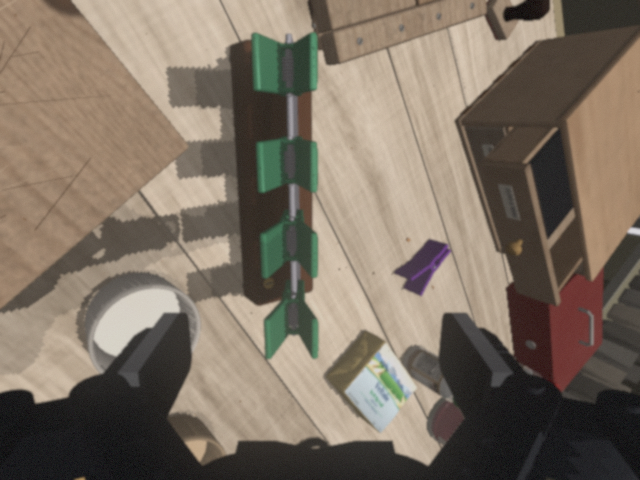

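The move was refused and the view is unchanged, so every row probably needs all its fields.

Request:
{"op": "arm_command", "data": {
  "targets": [
    {"dx": -0.1,"dy": -0.8,"dz": 2.0,"wx": 0,"wy": 0,"wz": 0,"fingers": 0.75},
    {"dx": -0.1,"dy": -0.8,"dz": 2.1,"wx": 0,"wy": 0,"wz": 0,"fingers": 0.75},
    {"dx": 0,"dy": 0,"dz": 2.5,"wx": 0,"wy": 0,"wz": 0,"fingers": 0.75},
    {"dx": 0,"dy": 0,"dz": 2.5,"wx": 0,"wy": 0,"wz": 0,"fingers": 0.75},
    {"dx": 0,"dy": 0,"dz": 2.5,"wx": 0,"wy": 0,"wz": 0,"fingers": 0.75},
    {"dx": 0,"dy": 0,"dz": 0,"wx": 0,"wy": 0,"wz": 0,"fingers": 0.75},
    {"dx": 0,"dy": 0,"dz": 0,"wx": 0,"wy": 0,"wz": 0,"fingers": 0.75}
  ],
  "squeeze": 20
}}

```text
time_s: 2.2
ee_pos: [0.4935, -0.3406, 0.1108]
ee_rot: [2.537, -0.002, 1.053]
ft_force: [0.7, -0.7, -0.1]
opening: 0.746
grasp_force: 0.0
```

```bash
python3 - <<'E'
from h import *
S=[.5465,-.3381,-.5153]
T=tool();im=r.read_camera("wrist");cv2.imwrite("pics/w3.png",im[:,:,::-1])
for q in r.pinpoint("clip_a","wrist")[:6]:print(np.round(q["location"]),round(q["score"],2))
for k in range(4):print(k,proj("wrist",clip_pose(S,k,0)[:3,3],T).round())
plan(clip_pose(S,2,.010),1);print(r.state()["time_s"])
E
```

```text
[314. 303.] 0.89
[313. 175.] 0.88
[472. 293.] 0.88
[313. 422.] 0.85
[313.  10.] 0.58
0 [317.   9.]
1 [317. 169.]
2 [317. 301.]
3 [317. 412.]
[ 0.21 -0.    0.18] [ 0.35  0.   -0.17]
2.3
```

View pics/w3.png

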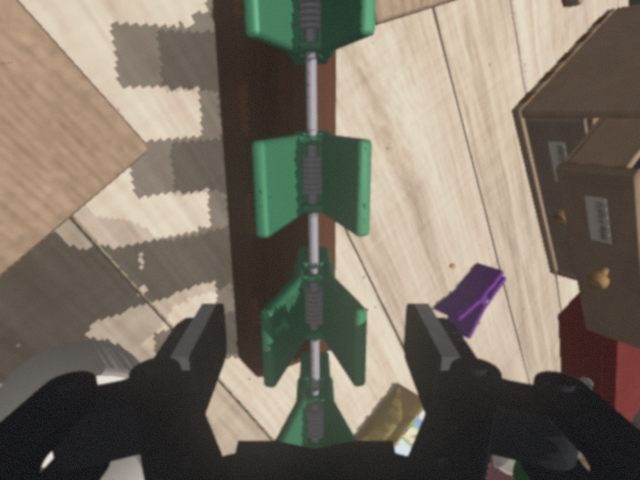

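The wrist view shows clip 2's levers centred between the fingers (levers at columns 262–366, fingers at 222–407). Closing to feel it.

Request:
{"op": "arm_command", "data": {
  "targets": [
    {"dx": 0.1,"dy": 0,"dz": 0.2,"wx": 0,"wy": 0,"wz": 0,"fingers": 0.5},
    {"dx": 0,"dy": 0,"dz": 0,"wx": 0,"wy": 0,"wz": 0,"fingers": 0.3},
    {"dx": 0,"dy": 0,"dz": 0,"wx": 0,"wy": 0,"wz": 0,"fingers": 0.3},
    {"dx": 0,"dy": 0,"dz": 0,"wx": 0,"wy": 0,"wz": 0,"fingers": 0.3},
    {"dx": 0,"dy": 0,"dz": 0,"wx": 0,"wy": 0,"wz": 0,"fingers": 0.3},
    {"dx": 0,"dy": 0,"dz": 0,"wx": 0,"wy": 0,"wz": 0,"fingers": 0.3}
  ]
}}

```text
time_s: 2.9
ee_pos: [0.4956, -0.3396, 0.1088]
ee_rot: [2.537, -0.002, 1.054]
ft_force: [0.7, 0.4, -0.6]
opening: 0.305
grasp_force: 11.9
```

Clip 2 is sound (12 N). Straddling the strip, I'll slide to clip 3.

Request:
{"op": "arm_command", "data": {
  "targets": [
    {"dx": 0,"dy": 0,"dz": 0,"wx": 0,"wy": 0,"wz": 0,"fingers": 0.75},
    {"dx": 0,"dy": 0,"dz": 0,"wx": 0,"wy": 0,"wz": 0,"fingers": 0.75},
    {"dx": 0,"dy": 0,"dz": 0,"wx": 0,"wy": 0,"wz": 0,"fingers": 0.75},
    {"dx": -2.6,"dy": 0,"dz": 0,"wx": 0,"wy": 0,"wz": 0,"fingers": 0.75},
    {"dx": -2.6,"dy": 0,"dz": 0,"wx": 0,"wy": 0,"wz": 0,"fingers": 0.75},
    {"dx": 0,"dy": 0,"dz": 0,"wx": 0,"wy": 0,"wz": 0,"fingers": 0.75},
    {"dx": 0,"dy": 0,"dz": 0,"wx": 0,"wy": 0,"wz": 0,"fingers": 0.6}
  ]
}}

```text
time_s: 3.6
ee_pos: [0.4697, -0.3849, 0.1086]
ee_rot: [2.537, -0.003, 1.053]
ft_force: [-0.1, 0.2, -0.2]
opening: 0.607
grasp_force: 0.0
```

```bash
python3 - <<'E'
from h import *
S=[.5465,-.3381,-.5153]
plan(clip_pose(S,3,.008),1)
E
```

```text
[0.06 0.11 0.07] [ 0.25 -0.03 -0.2 ]
```

Request:
{"op": "arm_command", "data": {
  "targets": [
    {"dx": 0,"dy": 0,"dz": 0,"wx": 0,"wy": 0,"wz": 0,"fingers": 0.5},
    {"dx": 0,"dy": 0,"dz": 0,"wx": 0,"wy": 0,"wz": 0,"fingers": 0.3},
    {"dx": 0,"dy": 0,"dz": 0,"wx": 0,"wy": 0,"wz": 0,"fingers": 0.3},
    {"dx": 0,"dy": 0,"dz": 0,"wx": 0,"wy": 0,"wz": 0,"fingers": 0.3},
    {"dx": 0,"dy": 0,"dz": 0,"wx": 0,"wy": 0,"wz": 0,"fingers": 0.3},
    {"dx": 0,"dy": 0,"dz": 0,"wx": 0,"wy": 0,"wz": 0,"fingers": 0.3}
  ]
}}

```text
time_s: 4.2
ee_pos: [0.4699, -0.3847, 0.1086]
ee_rot: [2.537, -0.002, 1.054]
ft_force: [0.8, -0.2, -0.5]
opening: 0.302
grasp_force: 12.4
```

Clip 3 is sound. Next is clip 1, 10.4 cm back.

Request:
{"op": "arm_command", "data": {
  "targets": [
    {"dx": 0,"dy": 0,"dz": 0,"wx": 0,"wy": 0,"wz": 0,"fingers": 0.75},
    {"dx": 0,"dy": 0,"dz": 0,"wx": 0,"wy": 0,"wz": 0,"fingers": 0.75},
    {"dx": 0,"dy": 0,"dz": 0,"wx": 0,"wy": 0,"wz": 0,"fingers": 0.75},
    {"dx": 3.5,"dy": 0,"dz": 0,"wx": 0,"wy": 0,"wz": 0,"fingers": 0.75},
    {"dx": 3.5,"dy": 0,"dz": 0,"wx": 0,"wy": 0,"wz": 0,"fingers": 0.75},
    {"dx": 3.4,"dy": 0,"dz": 0,"wx": 0,"wy": 0,"wz": 0,"fingers": 0.75},
    {"dx": 0,"dy": 0,"dz": 0,"wx": 0,"wy": 0,"wz": 0,"fingers": 0.75},
    {"dx": 0,"dy": 0,"dz": 0,"wx": 0,"wy": 0,"wz": 0,"fingers": 0.6}
  ]
}}

```text
time_s: 5.0
ee_pos: [0.5216, -0.294, 0.109]
ee_rot: [2.537, -0.002, 1.055]
ft_force: [0.0, -1.0, 0.4]
opening: 0.609
grasp_force: 0.0
```

Request:
{"op": "arm_command", "data": {
  "targets": [
    {"dx": 0,"dy": 0,"dz": 0,"wx": 0,"wy": 0,"wz": 0,"fingers": 0.5},
    {"dx": 0,"dy": 0,"dz": 0,"wx": 0,"wy": 0,"wz": 0,"fingers": 0.3},
    {"dx": 0,"dy": 0,"dz": 0,"wx": 0,"wy": 0,"wz": 0,"fingers": 0.3},
    {"dx": 0,"dy": 0,"dz": 0,"wx": 0,"wy": 0,"wz": 0,"fingers": 0.3},
    {"dx": 0,"dy": 0,"dz": 0,"wx": 0,"wy": 0,"wz": 0,"fingers": 0.3},
    {"dx": 0,"dy": 0,"dz": 0,"wx": 0,"wy": 0,"wz": 0,"fingers": 0.3}
  ]
}}

```text
time_s: 5.6
ee_pos: [0.5212, -0.2945, 0.1089]
ee_rot: [2.537, -0.002, 1.054]
ft_force: [-0.6, -0.1, -0.9]
opening: 0.306
grasp_force: 3.8
```

Clip 1 is the tired one (3.8 N). I'll squeeze it fully open, then lift it.

Request:
{"op": "arm_command", "data": {
  "targets": [
    {"dx": 0,"dy": 0,"dz": 0,"wx": 0,"wy": 0,"wz": 0,"fingers": 0.2},
    {"dx": 0,"dy": 0,"dz": 0,"wx": 0,"wy": 0,"wz": 0,"fingers": 0.1},
    {"dx": 0,"dy": 0,"dz": 0,"wx": 0,"wy": 0,"wz": 0,"fingers": 0},
    {"dx": 0,"dy": 0,"dz": 0,"wx": 0,"wy": 0,"wz": 0,"fingers": 0},
    {"dx": 0,"dy": 0,"dz": 0,"wx": 0,"wy": 0,"wz": 0,"fingers": 0}
  ],
  "squeeze": 30
}}

```text
time_s: 6.1
ee_pos: [0.5213, -0.2944, 0.109]
ee_rot: [2.537, -0.002, 1.054]
ft_force: [-0.2, 0.5, -0.5]
opening: 0.176
grasp_force: 31.8
```

Request:
{"op": "arm_command", "data": {
  "targets": [
    {"dx": 0,"dy": 0,"dz": -0.5,"wx": 0,"wy": 0,"wz": 0,"fingers": 0},
    {"dx": 0,"dy": 0,"dz": -1.0,"wx": 0,"wy": 0,"wz": 0,"fingers": 0},
    {"dx": 0,"dy": 0,"dz": -1.5,"wx": 0,"wy": 0,"wz": 0,"fingers": 0},
    {"dx": 0,"dy": 0,"dz": -2.0,"wx": 0,"wy": 0,"wz": 0,"fingers": 0},
    {"dx": 0,"dy": 0,"dz": -2.0,"wx": 0,"wy": 0,"wz": 0,"fingers": 0},
    {"dx": 0,"dy": 0,"dz": -2.0,"wx": 0,"wy": 0,"wz": 0,"fingers": 0},
    {"dx": 0,"dy": 0,"dz": -2.0,"wx": 0,"wy": 0,"wz": 0,"fingers": 0},
    {"dx": 0,"dy": 0,"dz": 0,"wx": 0,"wy": 0,"wz": 0,"fingers": 0}
  ]
}}

```text
time_s: 6.9
ee_pos: [0.4666, -0.2637, 0.2021]
ee_rot: [2.533, -0.001, 1.054]
ft_force: [0.5, -1.0, -0.8]
opening: 0.182
grasp_force: 31.8
```

```bash
cat >> h.py <<'E'
def dish_pose(S,D,back,z,extra=0):
    Rs=stand_R(S[2]);a=.6+extra;z_=np.array([np.sin(a),0,-np.cos(a)]);x_=np.array([-np.cos(a),0,-np.sin(a)])
    # tool y from right-handedness
    T=np.eye(4)
    best=None
    for sg in(1,-1):
        x=sg*x_;y=np.cross(z_,x);M=Rs@np.array([x,y,z_]).T
        rv=R.from_matrix(tool()[:3,:3].T@M).as_rotvec()
        if best is None or rv[2]>best[0]: best=(rv[2],M)
    T[:3,:3]=best[1];T[:3,3]=np.append(D,0)+Rs@np.array([-back,0,z]);return T
E
python3 - <<'E'
from h import *
S=[.5465,-.3381,-.5153]
for c in("scene","top"):
    im=r.read_camera(c)
    for l in("ramekin_white",):
        for q in r.masks_of(l,c)[:2]:
            b=q["box"];print(c,q["score"],b,atz(c,((b[0]+b[2])/2,(b[1]+b[3])/2),.021))
        for q in r.pinpoint(l,c)[:2]:print(q,atz(c,q["location"],0))
    cv2.imwrite(f"pics/{c}2.png",im[:,:,::-1])
D=[.396,-.364]
T=dish_pose(S,D,.013,.16);plan(T,12)
E
```

```text
scene 0.68 [269.4, 298.1, 314.8, 339.4] [ 0.3873095  -0.36393969  0.021     ]
{'location': [292.9, 327.1], 'score': 0.65} [ 0.39071534 -0.36236934  0.        ]
top 0.72 [327.6, 294.3, 374.3, 338.8] [ 0.38742166 -0.36784358  0.021     ]
{'location': [348.2, 312.7], 'score': 0.76} [ 0.39321349 -0.36369156  0.        ]
[-1.02 -0.35  0.14] [ 0.01 -0.02  7.49]
[-1.06 -0.22  0.14] [ 0.01 -0.02  7.49]
[-1.08 -0.08  0.15] [ 0.01 -0.02  7.49]
[-1.08  0.06  0.15] [ 0.01 -0.02  7.49]
[-1.06  0.2   0.15] [ 0.01 -0.02  7.49]
[-1.02  0.34  0.15] [ 0.01 -0.02  7.49]
[-0.97  0.47  0.15] [ 0.01 -0.02  7.49]
[-0.9   0.59  0.15] [ 0.01 -0.02  7.49]
[-0.82  0.71  0.15] [ 0.01 -0.02  7.49]
[-0.72  0.81  0.15] [ 0.01 -0.02  7.49]
[-0.61  0.89  0.15] [ 0.01 -0.02  7.49]
[-0.48  0.96  0.15] [ 0.01 -0.02  7.49]
```

View pics/scene2.png

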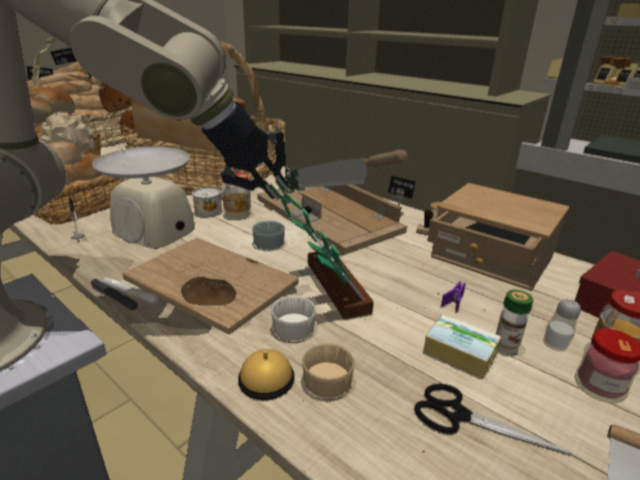

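The scene view shows the clip held in the gripper at about (275,190) and the white dish at (293,320), with D ≈ (0.390, -0.365). Turning and moving over the dish.

Request:
{"op": "arm_command", "data": {
  "targets": [
    {"dx": -1.0,"dy": -0.4,"dz": 0,"wx": 0,"wy": 0,"wz": 7.5,"fingers": 0},
    {"dx": -1.1,"dy": -0.2,"dz": 0,"wx": 0,"wy": 0,"wz": 7.5,"fingers": 0},
    {"dx": -1.1,"dy": -0.1,"dz": 0,"wx": 0,"wy": 0,"wz": 7.5,"fingers": 0},
    {"dx": -1.1,"dy": 0.1,"dz": 0,"wx": 0,"wy": 0,"wz": 7.5,"fingers": 0},
    {"dx": -1.1,"dy": 0.2,"dz": 0,"wx": 0,"wy": 0,"wz": 7.5,"fingers": 0},
    {"dx": -1.0,"dy": 0.3,"dz": 0,"wx": 0,"wy": 0,"wz": 7.5,"fingers": 0},
    {"dx": -1.0,"dy": 0.5,"dz": 0,"wx": 0,"wy": 0,"wz": 7.5,"fingers": 0},
    {"dx": -0.9,"dy": 0.6,"dz": 0,"wx": 0,"wy": 0,"wz": 7.5,"fingers": 0}
  ]
}}

```text
time_s: 8.0
ee_pos: [0.4049, -0.324, 0.182]
ee_rot: [2.815, -0.517, 0.087]
ft_force: [-0.0, 0.4, 0.4]
opening: 0.178
grasp_force: 31.8
```

Request:
{"op": "arm_command", "data": {
  "targets": [
    {"dx": -0.8,"dy": 0.7,"dz": 0.1,"wx": 0,"wy": 0,"wz": 7.5,"fingers": 0},
    {"dx": -0.7,"dy": 0.8,"dz": 0.1,"wx": 0,"wy": 0,"wz": 7.5,"fingers": 0},
    {"dx": -0.6,"dy": 0.9,"dz": 0.1,"wx": 0,"wy": 0,"wz": 7.5,"fingers": 0},
    {"dx": -0.5,"dy": 1.0,"dz": 0.1,"wx": 0,"wy": 0,"wz": 7.5,"fingers": 0},
    {"dx": 0,"dy": 0,"dz": 0,"wx": 0,"wy": 0,"wz": 0,"fingers": 0},
    {"dx": 0,"dy": 0,"dz": 0,"wx": 0,"wy": 0,"wz": 0,"fingers": 0}
  ]
}}

```text
time_s: 8.6
ee_pos: [0.377, -0.3546, 0.1711]
ee_rot: [-3.141, -0.604, -0.515]
ft_force: [1.0, 0.0, 0.1]
opening: 0.18
grasp_force: 31.8
```

```bash
python3 - <<'E'
from h import *
S=[.5465,-.3381,-.5153]
T=tool();print(r.state()["joint_positions"].round(2),r.state()["opening"])
im=r.read_camera("wrist");cv2.imwrite("pics/w4.png",im[:,:,::-1])
for q in r.masks_of("ramekin_white","wrist")[:2]:
    b=q["box"];print(q["score"],b,atz("wrist",((b[0]+b[2])/2,(b[1]+b[3])/2),.03,T))
for q in r.pinpoint("ramekin_white","wrist")[:2]:print(q,atz("wrist",q["location"],0,T))
D=[.390,-.365]
T=dish_pose(S,D,.013,.1);print(T[:3,3]);plan(T,3)
E
```

```text
[-1.16  0.12  2.05  0.68  0.58  0.43] 0.17961459472041635
0.77 [264.5, 261.1, 370.9, 378.7] [ 0.3916435  -0.36428449  0.03      ]
{'location': [288.2, 165.6], 'score': 0.61} [ 0.52327175 -0.40959972  0.        ]
[ 0.37868812 -0.35859365  0.1       ]
[-1.26  0.1   2.02] [-1.4e-01  4.0e-02  6.0e+01]
[-0.55  1.14  2.02] [-1.4e-01  4.0e-02  6.0e+01]
[0.71 1.04 2.03] [-1.4e-01  4.0e-02  6.0e+01]
```

View pics/w4.png

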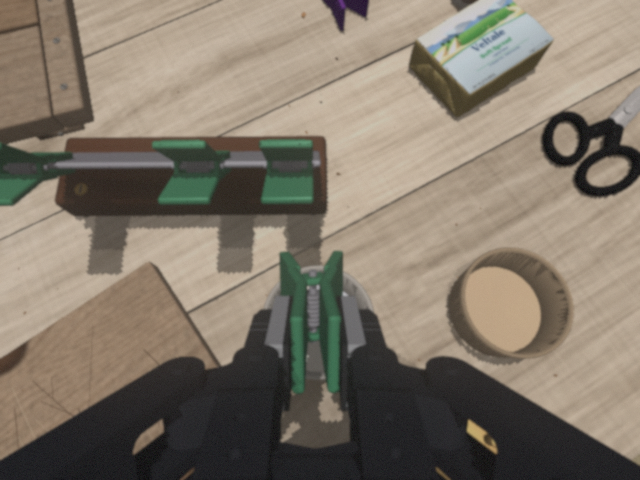

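The wrist view shows the clip held by its levers at (310,320), with the jaws pointing up-image over the white dish (centre about (318,320)). The three other clips are still on the strip. Descending.

Request:
{"op": "arm_command", "data": {
  "targets": [
    {"dx": -1.0,"dy": 0.1,"dz": 1.5,"wx": 0,"wy": 0,"wz": 0,"fingers": 0},
    {"dx": -1.0,"dy": 0.1,"dz": 1.5,"wx": 0,"wy": 0,"wz": 0,"fingers": 0},
    {"dx": -1.0,"dy": 0.1,"dz": 1.5,"wx": 0,"wy": 0,"wz": 0,"fingers": 0},
    {"dx": -1.0,"dy": 0,"dz": 1.5,"wx": 0,"wy": 0,"wz": 0,"fingers": 0},
    {"dx": -1.0,"dy": 0,"dz": 1.5,"wx": 0,"wy": 0,"wz": 0,"fingers": 0},
    {"dx": -0.8,"dy": 0,"dz": 1.5,"wx": 0,"wy": 0,"wz": 0,"fingers": 0},
    {"dx": 0,"dy": 0,"dz": 0,"wx": 0,"wy": 0,"wz": 0,"fingers": 0},
    {"dx": 0,"dy": 0,"dz": 0,"wx": 0,"wy": 0,"wz": 0,"fingers": 0}
  ]
}}

```text
time_s: 9.55
ee_pos: [0.3789, -0.3587, 0.0648]
ee_rot: [-3.139, -0.605, -0.517]
ft_force: [-0.8, 0.1, -0.9]
opening: 0.179
grasp_force: 31.8
```

```bash
python3 - <<'E'
from h import *
T=tool();g=np.array([.3787,-.3586,.055]);print(T[:3,:3].T@(g-T[:3,3])*100)
im=r.read_camera("wrist");cv2.imwrite("pics/w5.png",im[:,:,::-1])
E
```

```text
[-5.74679824e-01  7.70089258e-04  7.91802516e-01]
```

View pics/w5.png

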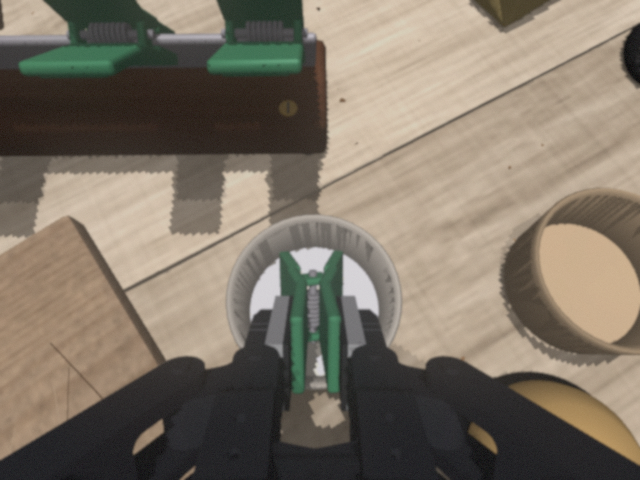

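The wrist view shows the jaws centred inside the dish (rim columns 228–400, clip at 312). I'll go down the last centimetre and open gently.

Request:
{"op": "arm_command", "data": {
  "targets": [
    {"dx": -0.3,"dy": 0,"dz": 0.4,"wx": 0,"wy": 0,"wz": 0,"fingers": 0},
    {"dx": -0.3,"dy": 0,"dz": 0.4,"wx": 0,"wy": 0,"wz": 0,"fingers": 0},
    {"dx": 0,"dy": 0,"dz": 0,"wx": 0,"wy": 0,"wz": 0,"fingers": 0},
    {"dx": 0,"dy": 0,"dz": 0,"wx": 0,"wy": 0,"wz": 0,"fingers": 0}
  ]
}}

```text
time_s: 10.0
ee_pos: [0.3785, -0.3589, 0.0552]
ee_rot: [-3.14, -0.606, -0.518]
ft_force: [-0.6, 0.2, -0.1]
opening: 0.176
grasp_force: 31.8
```

Request:
{"op": "arm_command", "data": {
  "targets": [
    {"dx": 0,"dy": 0,"dz": 0,"wx": 0,"wy": 0,"wz": 0,"fingers": 0.25},
    {"dx": 0,"dy": 0,"dz": 0,"wx": 0,"wy": 0,"wz": 0,"fingers": 0.35},
    {"dx": 0,"dy": 0,"dz": 0,"wx": 0,"wy": 0,"wz": 0,"fingers": 0.45},
    {"dx": 0,"dy": 0,"dz": 0,"wx": 0,"wy": 0,"wz": 0,"fingers": 0.55},
    {"dx": 0,"dy": 0,"dz": 0,"wx": 0,"wy": 0,"wz": 0,"fingers": 0.65},
    {"dx": 0,"dy": 0,"dz": 0,"wx": 0,"wy": 0,"wz": 0,"fingers": 0.7},
    {"dx": 0,"dy": 0,"dz": 0,"wx": 0,"wy": 0,"wz": 0,"fingers": 0.7},
    {"dx": 0,"dy": 0,"dz": 0,"wx": 0,"wy": 0,"wz": 0,"fingers": 0.7}
  ]
}}

```text
time_s: 10.8
ee_pos: [0.3783, -0.3586, 0.0544]
ee_rot: [-3.139, -0.605, -0.519]
ft_force: [-0.6, 0.1, -0.3]
opening: 0.697
grasp_force: 0.0
```

```bash
python3 - <<'E'
from h import *
im=r.read_camera("wrist");cv2.imwrite("pics/w6.png",im[:,:,::-1])
E
```

```text
(no output)
```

View pics/w6.png

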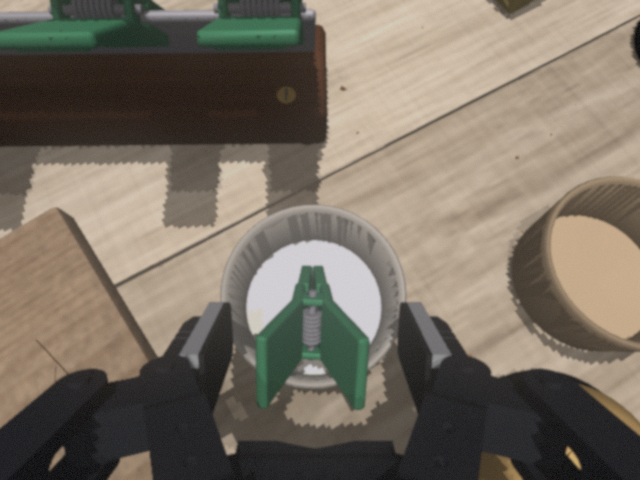

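The wrist view shows the clip released, with its jaws on the dish floor at (312,275) and its levers leaning on the near rim at (310,400), clear of the fingers. Backing out along the tool axis.

Request:
{"op": "arm_command", "data": {
  "targets": [
    {"dx": 0,"dy": 0,"dz": -1.0,"wx": 0,"wy": 0,"wz": 0,"fingers": 0.7},
    {"dx": 0,"dy": 0,"dz": -1.5,"wx": 0,"wy": 0,"wz": 0,"fingers": 0.7},
    {"dx": 0,"dy": 0,"dz": -2.0,"wx": 0,"wy": 0,"wz": 0,"fingers": 0.7},
    {"dx": 0,"dy": 0,"dz": -2.5,"wx": 0,"wy": 0,"wz": 0,"fingers": 0.7},
    {"dx": 0,"dy": 0,"dz": -3.0,"wx": 0,"wy": 0,"wz": 0,"fingers": 0.7},
    {"dx": 0,"dy": 0,"dz": -3.0,"wx": 0,"wy": 0,"wz": 0,"fingers": 0.7},
    {"dx": 0,"dy": 0,"dz": 0,"wx": 0,"wy": 0,"wz": 0,"fingers": 0.7},
    {"dx": 0,"dy": 0,"dz": 0,"wx": 0,"wy": 0,"wz": 0,"fingers": 0.7}
  ]
}}

```text
time_s: 11.65
ee_pos: [0.3139, -0.3225, 0.1616]
ee_rot: [-3.14, -0.606, -0.518]
ft_force: [0.0, -0.6, 0.0]
opening: 0.7
grasp_force: 0.0
```

```bash
python3 - <<'E'
from h import *
a=r.read_camera("wrist")[120:420,140:540];b=r.read_camera("scene")[180:400,200:420]
a=cv2.resize(a,(440,330));b=cv2.resize(b,(330,330))
cv2.imwrite("pics/w7.png",np.hstack([a,b])[:,:,::-1])
E
```

```text
(no output)
```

View pics/w7.png

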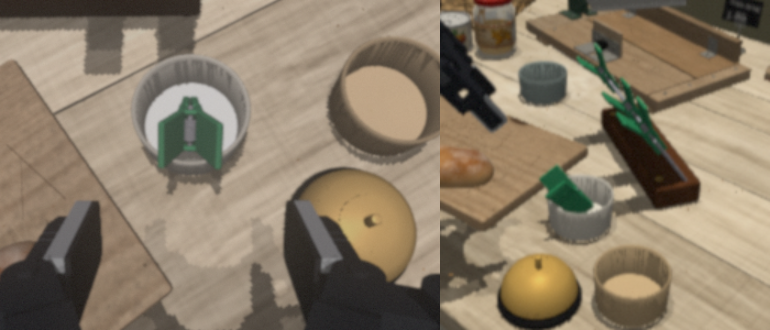

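The crops show the clip resting in the upright white dish, jaws down and levers leaning on the rim. The three other clips are on the strip and the gripper is well clear. Handing in.

```bash
python3 -c "
from plant import r
print(r.state()['time_s'],r.hand_in())"
```

```text
the job is handed in; nothing more can be done
11.75 None
```

The tired clip, second from the stand's +y end (3.8 N against about 12 N for the two others I felt; the fourth I did not squeeze), is off the strip and released in the upright white dish, jaws on its floor and levers leaning on its rim; the other three are still clipped on, and I handed in at 11.75 s (no verdict returned).

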